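# Complete the stacking pots and lay up the seasoning tray

### The arm

A 6-joint arm with a two-finger parallel gripper is mounted at the origin on a cart in front of the work surface, level with it; the furniture and walls round the work are solid. World frame = base frame: x ahead of the robot, y to its left, z up, the work surface at z = 0. Lengths are in mm, angles in rad, forces in N, time in s.
With the tool pointing down it reaches from about 400 to 925 mm from the base axis. Payload 12.5 kg.
Tool frame: the origin (TCP) lies between the finger pads; the fingertips stand 19 mm ahead of it and the grasp point (between the pads) is the TCP (env.nose_length is the distance from the TCP to the fingertips, in mm); z points along the fingers, y is the line along which they close (so a half turn about z gives the same grasp; the last joint's range is limited). The gripper opens to 95 mm and grips with 3 to 60 N. Pads are 20 mm wide; open, the fingers measure 119 mm over their backs; the gripper's body (75 mm by 180 mm) begins 59 mm behind the grasp point.
Start: joints at [1.066, 0.491, 1.559, -0, 1.092, -0.106], TCP at [242.68, 575.978, 233.661] pointing down, gripper open.
Joint ranges: [-3.1, 3.1], [-0.84, 2.19], [0.05, 2.79], [-1.13, 4.28], [0.06, 2.93], [-2.69, 2.69]. Speed limits (rad/s): [2.22, 2.22, 2.79, 3.14, 3.14, 3.14].

### API

Orientations are given as [roll, pitch, yaw] about the fixed x, y, z axes, in that order (R = Rz(yaw) Ry(pitch) Rx(roll)).
In Python, from cell import env gives the robot as it stands. The module is installed in compiled form; this text tells all that it offers.
- The arm moves only by the tool drive_tool, never from a script. Its argument "rows" is a list that holds one entry, the list of rows, each a list of 7 numbers: the shift along the tool's x, y, z scaled (see below), then the turn, a rotation vector about the tool's x, y, z scaled (see below), then the opening, from 0 (shut) to 1 (fully open). In form: [[[tx, ty, tz, ax, ay, az, jaw], ...]]. A call has 1 to 5 rows; each row shifts and turns the commanded pose from where the row before left it, along the tool's axes as they then stand; what a row does not reach is not made up. The controller multiplies each number of a shift by 250 mm and each number of a turn by 180 degrees. A row lasts 1/8 s, in which the tool goes at most 62.5 mm and 10.7 degrees, less where a joint would pass 70% of its speed; a pose out of reach is approached as far as the arm can. A call with a number of a shift or a turn outside -1 to 1 is refused whole. A call with a gripper value outside its range is refused whole. The fingers move at their own pace and stop on an object; the grip force is fixed at half the most. Time passes only in rows, so rows that do not move let the fingers close. It gives the time, the measured TCP pose, the force, the opening and the grip force at its end, in the units of the state.
- env.state(): the state, without advancing time (a new reading comes with each control period).
- env.read_camera(name): name is "scene" or "top" or "wrist"; returns a dict with "color" (480x640x3 uint8, blue, green, red), "camera_matrix" (3x3 intrinsics, pixels), "pose" (4x4, takes a point from camera to world coordinates). Camera axes: x right, y up, looking along -z (the intrinsics and any distortion apply to the point x, -y, -z); pixel columns grow to the right and rows downward; lengths in mm; the calibration is good to about 2 mm. A picture is of the moment at which its call begins. There is no depth.
- env.job_done(): hands the job in; it is judged then, once.
Trained networks look in a picture, given as the dict that the camera call returned (one of the last four; its "shot" number tells which), for a name from the list of things; names that differ only in an ending like _2 or _b are one class to them, and where a whole thing is asked for, a point or a joint stands for the part that bears it (a point fixed in the world has none). Each returns a list of dicts, best first, with "score" (0 to 1); they miss things now and then, are a little off and sometimes report something else, mostly with a low value. They report only what shows in the picture. A call takes as long as a camera call. They do not tell look-alikes from the thing itself.
- env.search_frame(name, picture): "at" ([x, y, z] in mm, in the coordinates of the camera as it stood for that picture, good to about 4 mm: the middle of the surface that is visible of it).
- env.place_of(name, picture): "at" ([x, y, z] in mm, in the coordinates of the camera as it stood for that picture, good to about 4 mm: a listed point, or the origin of a listed thing).
The state is a dict: "t": time; "joints": joint angles; "qvel": joint speeds; "tau": joint torques, N m; "eef_pos": TCP position; "tcp_rot": TCP orientation; "ft_force": force on the tool from outside, world axes, zero at the start; "moment": the same for the moment, N m; "opening": opening from 0.0 (shut) to 1.0 (fully open); "grip_force": force on a finger pad.
Only numpy, scipy, OpenCV 4.12 (cv2) and the standard library are available. Lean on these libraries where they do the work, as an engineer would, in place of code of your own. Each camera call takes 0.05 s, during which the arm holds its last target. There are 200 camera calls.

### The job

Complete the seasoning tray beside the hob. In its middle well stands the deep pot with the lid on: add the shallow pot between them, so that in the end it sits on the deep pot and the lid on it, each with its lug dropped into the spoon notch below and fully home; stand the pepper mill in the well to the left of the pots, on the hob side, and the salt shaker in the well to their right. Leave the spice jar, the garlic and the kitchen timer behind the tray where they are.

Things in the scene. Friction and masses are not known exactly. Their poses are not given: they have to be found in the camera images.
- tray: Dark wooden tray, round-ended, 252 x 92 x 12 mm, fixed. Three equal round wells in a row: 68 mm across, 5 mm deep (floor 7 mm above the underside), edges bevelled 2 mm. Origin: underside, below the middle well's centre; other well centres are 80 mm off along y: +y is the left well (towards the hob at the robot's left), -y the right one. z up; -x is its long edge nearer the robot.
- deep_pot: The deeper of two white stoneware pots with two thin blue lines: 54 mm high over all, 60 mm across, wall 5 mm, open (bore 50 mm, floor 10.5 mm above the underside), on a round foot 45 mm across, 6 mm high. A spoon notch 18 mm wide, 9 mm deep is cut through the rim at -x. No lug. At the start it stands in the middle well, lid on. Origin: centre of the foot's underside, z up.
- shallow_pot: The shallower white pot, 40 mm high over all; foot, bore, wall and notch (at -x) as the deep pot's, and a tapered lug under the wall at -x, right below its notch: 12 mm wide, 5.5 mm deep. Stacked, foot in bore (2.5 mm play all round), lug in notch (3 mm each side), shoulder on rim: origin 48 mm above the deep pot's; misaligned, the lug rides on the rim. Origin: foot's underside, z up.
- pot_lid: Brown wooden lid, 60 mm across: foot 45 mm across, 6 mm high; disc from 6 to 14 mm; on it an upright bar handle 12 mm thick (y), 38 mm long (x), top 40 mm above the underside. A tab 16 mm wide juts 6 mm from the disc's edge at -x; below it is a lug like the shallow pot's. Origin (foot's underside, z up) 48 mm above the deep pot's at the start, at the end 34 mm above the shallow pot's.
- salt_shaker: Glass salt shaker with a rounded steel cap, 44 mm across, 90 mm high, round. Glass up to about 66 mm. Origin at the centre of its underside, z up.
- pepper_mill: Turned wooden pepper mill, 58 mm across at most, 170 mm high, round. Its round head, fixed, is 49 mm across from 123 to 159 mm above the underside, with a small knob on top; the widest part of the body is at the bottom. Origin at the centre of its underside, z up.
- spice_jar: Bystander: glass spice jar with a black cap, 44 mm across, 96 mm high. Not to be moved. Origin at the centre of its underside.
- garlic: Bystander: garlic bulb, 60 mm across, 59 mm high. Not to be moved. Origin at the centre of its underside.
- timer: Bystander: round cream kitchen timer, 65 mm across, 47 mm high. Not to be moved. Origin at the centre of its underside.
There are look-alikes about, which are no part of the job. What is shaped like the pepper_mill but green is not meant.

How it is judged:
By the outcome, as a careful person would: the job done as asked, in the order asked, and still so for the second after the job is handed in, with the robot touching nothing.
It also fails if it takes over 131 s, if anything falls off the work surface, if the arm or the gripper's body presses on something with over 40 N, if the wrist force passes 120 N, or if a joint passes its speed limit or range.

## Working session

There is one attempt and no reset: what is moved stays moved. The work goes in short steps, Python scripts to look and compute and a tool call to move; the robot and the scene stay as the last step left them, time stands still between calls to the robot, and variables do not carry over. Pictures are saved under pics/ and viewed, at most 16 in all, crops included, and the job is handed in when it is done.

Besides the shell and the picture viewer there is one more tool, called after "Call:" as name(argument=value, ...), one argument or row to a line, values as JSON. drive_tool: Moves the arm, as the interface text tells. Its arguments: {"type":"object","properties":{"rows":{"type":"array","items":{"type":"array","items":{"type":"array","items":{"type":"number","minimum":-1,"maximum":1}}}}},"required":["rows"]}

```bash
mkdir -p pics
cat > h.py <<'E'
from cell import env
import numpy as np, cv2
np.set_printoptions(precision=1,suppress=True)
def px(p,w):
    T=np.linalg.inv(p["pose"]);c=T[:3,:3]@np.array(w,float)+T[:3,3]
    K=np.array(p["camera_matrix"]);v=K@np.array([c[0],-c[1],-c[2]]);return v[:2]/v[2]
def ray(p,uv,z):
    K=np.array(p["camera_matrix"]);d=np.linalg.inv(K)@[uv[0],uv[1],1];P=np.array(p["pose"])
    d=P[:3,:3]@[d[0],-d[1],-d[2]];o=P[:3,3];return o+d*(z-o[2])/d[2]
def find(p,n,fn="place_of",k=3):
    P=np.array(p["pose"])
    for r in getattr(env,fn)(n,p)[:k]:
        w=P[:3,:3]@np.array(r["at"])+P[:3,3];print(n,round(r["score"],2),w,px(p,w))
E
python3 - <<'E'
from h import *
s=env.state();print({k:s[k] for k in("t","eef_pos","tcp_rot","opening","ft_force")})
for c in("scene","top"):
    p=env.read_camera(c);cv2.imwrite(f"pics/{c}0.png",p["color"]);print(c,np.array(p["pose"])[:3,3])
    for n in("tray","deep_pot","shallow_pot","pot_lid","salt_shaker","pepper_mill","spice_jar","garlic","timer"):find(p,n)
E
```

```text
{'t': 0.0, 'eef_pos': array([242.6, 575.8, 233.1]), 'tcp_rot': array([-3.1, -0. ,  2.7]), 'opening': 0.9969443186648331, 'ft_force': array([-1. , -0.8, -0.1])}
scene [-143.  -561.5  829.1]
tray 0.86 [557.8 139.1   1.5] [304.6 269.7]
tray 0.39 [764.2  82.1   2.5] [384.7 236.5]
deep_pot 0.79 [559.7 142.4   9. ] [304. 266.]
shallow_pot 0.58 [415.2 159.7   1.2] [248.6 299.5]
pot_lid 0.59 [435.5 301.8   1.1] [211.3 265.2]
pot_lid 0.57 [562.6 143.2  56.9] [303.9 247.5]
salt_shaker 0.94 [432.6 301.8   1.7] [210.2 265.6]
pepper_mill 0.92 [694.2 196.   -1. ] [327.3 231.9]
pepper_mill 0.72 [475.1 -83.6   0.9] [360.6 342.2]
spice_jar 0.58 [700.9  11.   -5.3] [392.8 265.5]
garlic 0.78 [763.   79.5   2.2] [385.3 237.3]
timer 0.9 [ 654.9 -102.     4.9] [424.3 296. ]
top [423.4 132.1 990. ]
tray 0.9 [557.  140.1   1.3] [314.1 282.7]
deep_pot 0.39 [562.2 136.5   9.6] [316.  279.2]
pot_lid 0.94 [559.6 135.9  51.2] [316.1 277.3]
pot_lid 0.3 [415.9 158.3  -2.1] [304.7 360.5]
salt_shaker 0.81 [436.4 301.4  -4.1] [225.9 350. ]
pepper_mill 0.76 [693.  196.9   2.5] [283.4 211.7]
pepper_mill 0.69 [476.4 -92.1  -0.4] [441.3 325. ]
pepper_mill 0.61 [419.4 158.1  -6.3] [304.9 358.5]
spice_jar 0.63 [705.   11.1  -3. ] [380.8 205.4]
garlic 0.92 [770.2  83.3  -3.9] [342.4 173.4]
garlic 0.51 [ 653.6 -101.6   -2.1] [441.1 230.9]
timer 0.68 [ 654.  -103.2   -1.2] [442.1 230.5]
```

View pics/scene0.png

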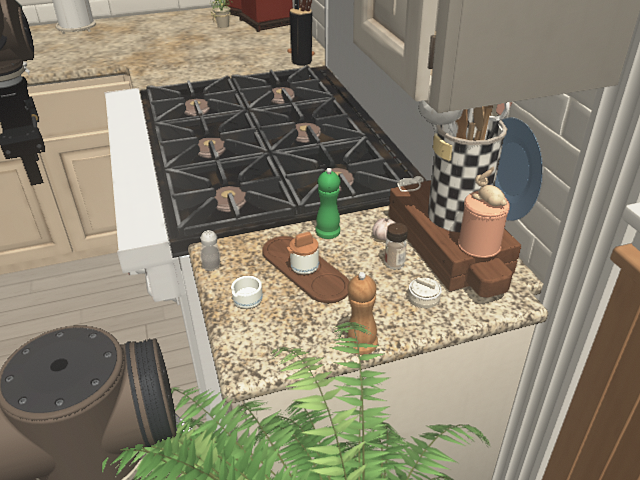

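View pics/top0.png

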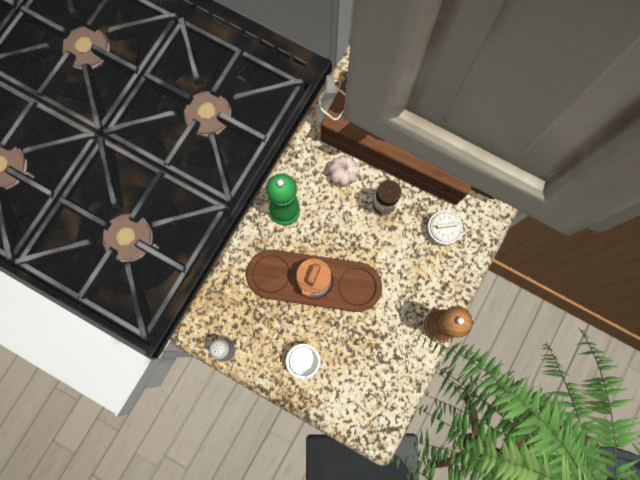

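Run:
```python
import cv2,numpy as np
a=cv2.imread("pics/top0.png");s=cv2.imread("pics/scene0.png")
A=cv2.resize(a[160:400,190:490],(800,600)[:2],interpolation=cv2.INTER_CUBIC)
cv2.imwrite("pics/topc.png",cv2.resize(a[160:400,190:490],(750,600),interpolation=cv2.INTER_CUBIC))
```

```text
(no output)
```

View pics/topc.png

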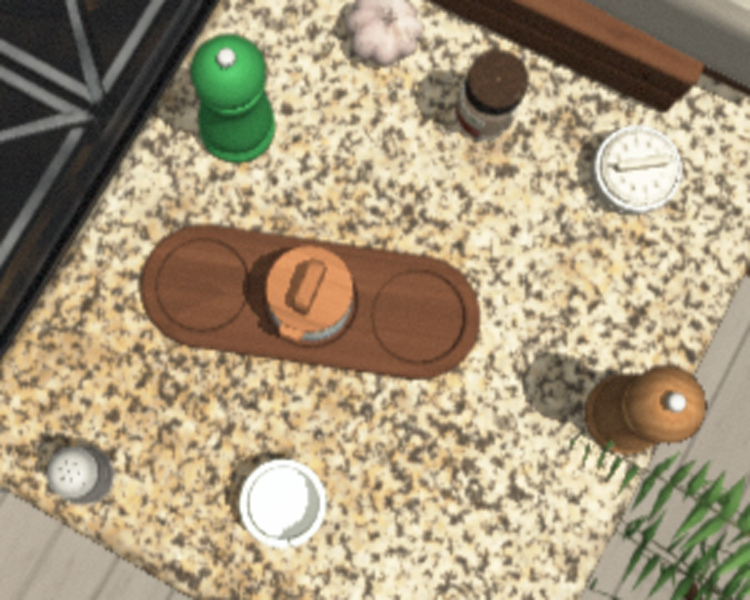

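Pepper mill candidates: brown at top (445,323) / scene (361,315), and green at top (284,198) / scene (327,205). The crop confirms brown is the right one. The shaker is at top (220,348), next to the shallow pot at (303,361). The lidded pot is at (314,278), with its lid tab towards the lower left, and the wells are at (271,274) and (358,286).

```bash
cat >> h.py <<'E'
from scipy.spatial.transform import Rotation as Ro
def plan(wps,jaw=1.0,step=50.,deg=9.,start=None):
    """wps: list of (x,y,z,yaw_deg); tool down. prints rows"""
    s=env.state()
    p=np.array(s["eef_pos"]);R=Ro.from_euler("xyz",s["tcp_rot"])
    if start is not None: p=np.array(start[:3],float);R=Ro.from_euler("xyz",[np.pi,0,np.radians(start[3])])
    out=[]
    for x,y,z,yaw in wps:
        q=np.array([x,y,z],float);T=Ro.from_euler("xyz",[np.pi,0,np.radians(yaw)])
        rv=(R.inv()*T).as_rotvec();n=int(max(np.ceil(np.linalg.norm(q-p)/step),np.ceil(np.degrees(np.linalg.norm(rv))/deg),1))
        for i in range(n):
            d=R.inv().apply((q-p)/(n-i))/250;a=rv/np.pi/n
            r=np.round(np.r_[d,a],3);out.append(list(r.tolist())+[jaw])
            p=p+R.apply(r[:3]*250);R=R*Ro.from_rotvec(r[3:]*np.pi)
    for i in range(0,len(out),5):print(str(out[i:i+5]).replace(" ",""))
def st():
    s=env.state();print("t",round(s["t"],2),s["eef_pos"],np.degrees(s["tcp_rot"]),"F",s["ft_force"],"op",round(s["opening"]*95,1),"gf",s["grip_force"])
E
python3 - <<'E'
from h import *
p=env.read_camera("top")
L=ray(p,(270.8,273.6),12)
R=ray(p,(357.6,286.4),12);print(L,R,(L+R)/2,np.linalg.norm(L-R),np.degrees(np.arctan2(-(L-R)[0],(L-R)[1])))
p=env.read_camera("wrist");P=np.array(p["pose"]);s=env.state()
R0=Ro.from_euler("xyz",s["tcp_rot"]).as_matrix();print("cam in tool",R0.T@(P[:3,3]-s["eef_pos"]),R0.T@P[:3,:3],p["camera_matrix"])
st()
plan([(300,450,330,150),(470,180,330,180)])
E
```

```text
[573.2 219.3  12. ] [547.7  60.4  12. ] [560.5 139.8  12. ] 160.8651606996942 -9.110814430499454
cam in tool [  81.1   -0.7 -150.6] [[ 0.   1.   0.3]
 [ 1.  -0.   0. ]
 [ 0.   0.3 -1. ]] [[370.7   0.  325.1]
 [  0.  370.7 239.7]
 [  0.    0.    1. ]]
t 1.1 [242.7 576.  233.6] [180.   -0.  157.2] F [-1.   0.7 -0.1] op 95.0 gf 0.0
[[-0.102,-0.094,-0.096,0.0,-0.0,0.01,1.0],[-0.105,-0.091,-0.096,0.0,-0.0,0.01,1.0],[-0.107,-0.087,-0.097,0.0,-0.0,0.01,1.0],[-0.11,-0.084,-0.096,0.0,-0.0,0.01,1.0],[-0.161,-0.085,-0.0,0.0,-0.0,-0.024,1.0]]
[[-0.155,-0.097,-0.0,0.0,-0.0,-0.024,1.0],[-0.147,-0.108,-0.0,0.0,-0.0,-0.024,1.0],[-0.138,-0.119,-0.0,0.0,-0.0,-0.024,1.0],[-0.129,-0.129,-0.0,0.0,-0.0,-0.024,1.0],[-0.119,-0.138,-0.0,0.0,-0.0,-0.024,1.0]]
[[-0.108,-0.146,-0.001,0.0,-0.0,-0.024,1.0]]
```

Call:
drive_tool(
  rows=[
    [[-0.102,-0.094,-0.096,0,0,0.01,1],[-0.105,-0.091,-0.096,0,0,0.01,1],[-0.107,-0.087,-0.097,0,0,0.01,1],[-0.11,-0.084,-0.096,0,0,0.01,1],[-0.161,-0.085,0,0,0,-0.024,1]],
  ],
)

```text
t: 1.72
eef_pos: [324.6, 410.8, 331.7]
tcp_rot: [3.138, 0.001, 2.694]
ft_force: [0.4, 0.9, 0.4]
opening: 0.997
grip_force: 0.0
```

Call:
drive_tool(
  rows=[
    [[-0.155,-0.097,0,0,0,-0.024,1],[-0.147,-0.108,0,0,0,-0.024,1],[-0.138,-0.119,0,0,0,-0.024,1],[-0.129,-0.129,0,0,0,-0.024,1],[-0.119,-0.138,0,0,0,-0.024,1]],
  ],
)

```text
t: 2.35
eef_pos: [446.4, 217.1, 330.1]
tcp_rot: [3.141, 0.0, 3.072]
ft_force: [-0.5, 0.5, -0.3]
opening: 0.999
grip_force: 0.0
```

Call:
drive_tool(
  rows=[
    [[-0.108,-0.146,0,0,0,-0.024,1],[0,0,0,0,0,0,1]],
  ],
)

```text
t: 2.6
eef_pos: [471.3, 178.1, 329.8]
tcp_rot: [-3.141, 0.0, -3.141]
ft_force: [-0.6, -0.0, -0.3]
opening: 0.996
grip_force: 0.0
```

Run:
```python
from h import *
st()
p=env.read_camera("wrist");cv2.imwrite("pics/w1.png",p["color"])
import pickle;pickle.dump(p,open("w1.pkl","wb"))
for n in("tray","deep_pot","shallow_pot","pot_lid","salt_shaker","pepper_mill"):find(p,n,k=2)
```

```text
t 2.6 [471.3 178.1 329.8] [-180.    0. -180.] F [-0.6 -0.  -0.3] op 94.7 gf 0.0
deep_pot 0.9 [561.8 140.3   7.5] [297.8 261.4]
shallow_pot 0.79 [413.8 158.5  -0.3] [310.4 148.9]
pot_lid 0.62 [564.9 139.3  56. ] [294.2 277.2]
pot_lid 0.43 [437.3 298.5  -5. ] [419.2 167.5]
salt_shaker 0.87 [438.1 301.9  -6.3] [421.5 168.1]
pepper_mill 0.94 [689.7 194.   -0.5] [336.3 341.3]
pepper_mill 0.7 [478.4 -87.6  -1.2] [123.5 199.1]
```

View pics/w1.png

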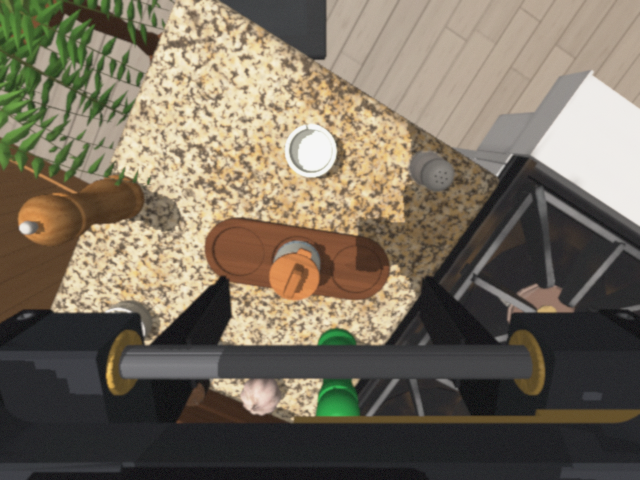

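The wrist view shows the shallow pot at (311,150), the lid and deep pot at (295,270), the shaker at (435,170), and the brown mill at (80,210) on the left.

Run:
```python
import cv2,numpy as np
a=cv2.imread("pics/w1.png")
f=lambda x,y:cv2.resize(a[y:y+70,x:x+70],(390,390),interpolation=cv2.INTER_CUBIC)
cv2.imwrite("pics/w1c.png",np.hstack([f(276,115),f(260,235)]))
```

```text
(no output)
```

View pics/w1c.png

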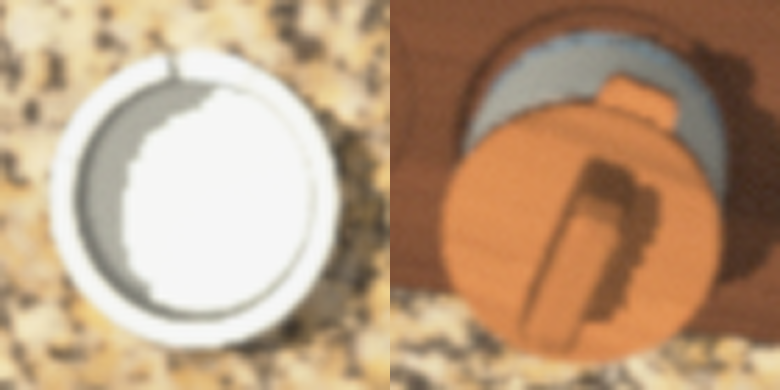

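Run:
```python
from h import *
plan([(575,134,150,158)])
```

```text
[[-0.084,-0.038,0.144,0.0,0.0,0.025,1.0],[-0.087,-0.031,0.144,0.0,0.0,0.025,1.0],[-0.089,-0.024,0.144,0.0,0.0,0.025,1.0],[-0.09,-0.017,0.144,0.0,0.0,0.025,1.0],[-0.092,-0.011,0.144,0.0,0.0,0.025,1.0]]
```

Call:
drive_tool(
  rows=[
    [[-0.084,-0.038,0.144,0,0,0.025,1],[-0.087,-0.031,0.144,0,0,0.025,1],[-0.089,-0.024,0.144,0,0,0.025,1],[-0.09,-0.017,0.144,0,0,0.025,1],[-0.092,-0.011,0.144,0,0,0.025,1]],
  ],
)

```text
t: 3.58
eef_pos: [575.8, 133.4, 148.8]
tcp_rot: [3.141, 0.0, 2.75]
ft_force: [0.1, -0.6, -0.8]
opening: 1.0
grip_force: 0.0
```

Call:
drive_tool(
  rows=[
    [[0,0,0,0,0,0,1],[0,0,0,0,0,0,1]],
  ],
)

```text
t: 3.82
eef_pos: [575.0, 133.7, 150.8]
tcp_rot: [3.141, 0.0, 2.754]
ft_force: [1.1, -0.1, 0.2]
opening: 0.995
grip_force: 0.0
```

Run:
```python
from h import *
import pickle
st()
p=env.read_camera("wrist");cv2.imwrite("pics/w2.png",p["color"]);pickle.dump(p,open("w2.pkl","wb"))
for n in("tray","deep_pot","pot_lid","shallow_pot"):find(p,n,k=2)
```

```text
t 3.83 [575.  133.7 150.8] [180.    0.  157.8] F [ 1.1 -0.1  0.2] op 94.5 gf 0.0
pot_lid 0.58 [560.1 141.1  54.5] [328.  226.7]
shallow_pot 0.66 [412.9 159.8  -0.8] [274.9  14.6]
```

View pics/w2.png

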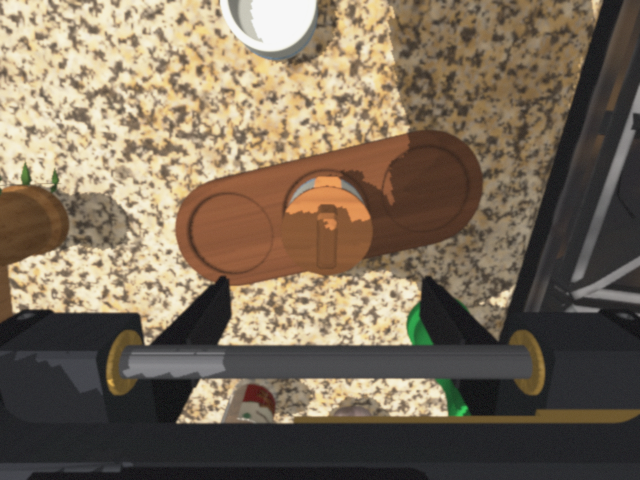

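Run:
```python
from h import *
import pickle
p=pickle.load(open("w2.pkl","rb"))
print(ray(p,(327.5,229.5),69))
L=ray(p,(428,188),12);R=ray(p,(231,232.5),12);print(L,R,(L+R)/2,np.linalg.norm(L-R),np.degrees(np.arctan2(-(L-R)[0],(L-R)[1])))
# overlay model
im=p["color"].copy();im=cv2.resize(im,None,fx=4,fy=4,interpolation=cv2.INTER_CUBIC)
def draw(pts,c):
    q=np.array([px(p,w) for w in pts])*4+1.5;cv2.polylines(im,[q.round().astype(int)],True,c,1)
C=np.array([560.5,140.]);yaw=np.radians(-22)
def W(x,y,z,C=C,yaw=yaw):return [C[0]+x*np.cos(yaw)-y*np.sin(yaw),C[1]+x*np.sin(yaw)+y*np.cos(yaw),z]
t=np.linspace(0,2*np.pi,60)
draw([W(30*np.cos(a),30*np.sin(a),69) for a in t],(0,255,0))
draw([W(x,y,95) for x,y in((-19,-6),(19,-6),(19,6),(-19,6))],(255,255,0))
draw([W(x,y,69) for x,y in((-29,-8),(-36,-8),(-36,8),(-29,8))],(255,0,0))
for k in(-80,0,80):draw([W(34*np.cos(a),k+34*np.sin(a),12,yaw=np.radians(-9.1)) for a in t],(0,0,255))
cv2.imwrite("pics/w2o.png",im[4*130:4*280,4*230:4*430])
```

```text
[558.1 141.4  69. ]
[570.9 221.4  12. ] [545.3  62.6  12. ] [558.1 142.   12. ] 160.8283620767975 -9.169133096039438
```

View pics/w2o.png

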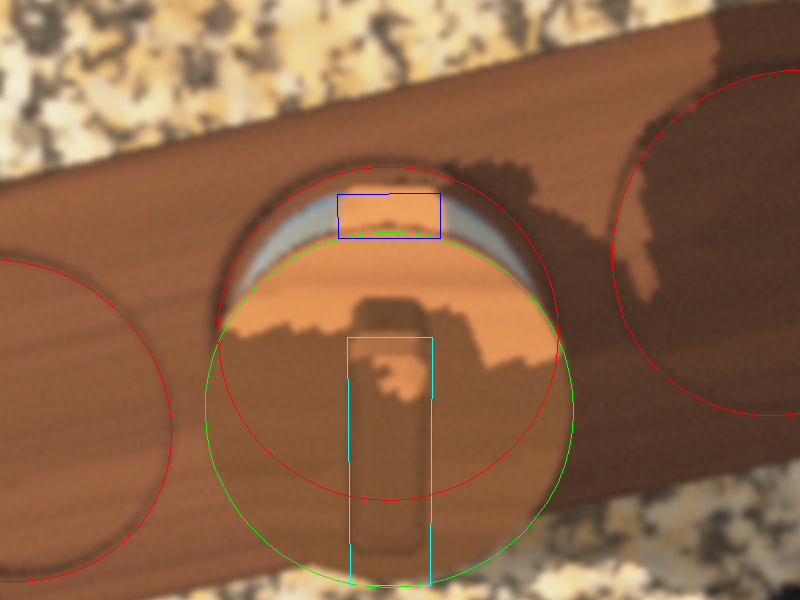

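Run:
```python
from h import *
plan([(559,141,120,158),(559,141,91,158)],step=30)
print();plan([(559,141,150,158),(450,50,110,158),(450,50,38,158)],jaw=0,start=(559,141,91,158),step=45)
```

```text
[[0.036,0.002,0.062,0.0,0.0,-0.001,1.0],[0.036,0.001,0.062,0.0,0.0,-0.001,1.0],[-0.0,0.0,0.116,0.0,0.0,0.001,1.0]]

[[0.0,0.0,-0.118,0.0,0.0,0.0,0],[0.0,0.0,-0.118,0.0,0.0,0.0,0],[0.067,-0.125,0.04,0.0,0.0,0.0,0],[0.067,-0.125,0.04,0.0,0.0,0.0,0],[0.067,-0.125,0.04,0.0,0.0,0.0,0]]
[[0.067,-0.126,0.04,0.0,0.0,0.0,0],[-0.0,0.0,0.144,0.0,0.0,0.0,0],[-0.0,0.0,0.144,0.0,0.0,0.0,0]]
```

Call:
drive_tool(
  rows=[
    [[0.036,0.002,0.062,0,0,0,1],[0.036,0.002,0.062,0,0,0,1],[0,0,0.06,0,0,0,0.6],[0,0,0.056,0,0,0,0.5],[0,0,0,0,0,0,0.3]],
  ],
)

```text
t: 4.7
eef_pos: [558.9, 140.6, 88.9]
tcp_rot: [-3.141, -0.001, 2.752]
ft_force: [0.3, 0.7, 0.4]
opening: 0.741
grip_force: 0.0
```

Call:
drive_tool(
  rows=[
    [[0,0,0,0,0,0,0],[0,0,0,0,0,0,0],[0,0,0,0,0,0,0],[0,0,0,0,0,0,0],[0,0,0,0,0,0,0]],
  ],
)

```text
t: 5.32
eef_pos: [559.1, 140.8, 90.0]
tcp_rot: [3.141, 0.0, 2.752]
ft_force: [0.0, -0.4, 0.4]
opening: 0.217
grip_force: 0.0
```

Call:
drive_tool(
  rows=[
    [[0,0,0,0,0,0,0],[0,0,0,0,0,0,0],[0,0,0,0,0,0,0]],
  ],
)

```text
t: 5.7
eef_pos: [559.1, 140.8, 89.9]
tcp_rot: [3.141, 0.0, 2.752]
ft_force: [-0.2, -0.5, 0.5]
opening: 0.125
grip_force: 30.0
```

Run:
```python
from h import *
st()
```

```text
t 5.7 [559.1 140.8  89.9] [180.    0.  157.7] F [-0.2 -0.5  0.5] op 11.9 gf 29.996368987485766
```

Call:
drive_tool(
  rows=[
    [[0,0,-0.06,0,0,0,0],[0,0,-0.12,0,0,0,0],[0,0,-0.06,0,0,0,0],[0.067,-0.125,0.04,0,0,0,0],[0.067,-0.125,0.04,0,0,0,0]],
  ],
)

```text
t: 6.32
eef_pos: [503.6, 95.3, 130.1]
tcp_rot: [3.141, 0.001, 2.753]
ft_force: [0.4, -0.8, -0.8]
opening: 0.122
grip_force: 30.0
```

Call:
drive_tool(
  rows=[
    [[0.067,-0.125,0.04,0,0,0,0],[0.067,-0.125,0.04,0,0,0,0],[0,0,0.12,0,0,0,0],[0,0,0.12,0,0,0,0],[0,0,0,0,0,0,0]],
  ],
)

```text
t: 6.95
eef_pos: [448.9, 50.5, 48.9]
tcp_rot: [-3.141, -0.003, 2.752]
ft_force: [-0.8, -0.1, -0.0]
opening: 0.122
grip_force: 30.0
```

Run:
```python
from h import *
st()
```

```text
t 6.95 [448.9  50.5  48.9] [-179.9   -0.2  157.7] F [-0.8 -0.1 -0. ] op 11.6 gf 29.99595515895635
```

Call:
drive_tool(
  rows=[
    [[0,0,0.04,0,0,0,0],[0,0,0.01,0,0,0,0],[0,0,0,0,0,0,0],[0,0,0,0,0,0,0.25],[0,0,0,0,0,0,0.3]],
  ],
)

```text
t: 7.58
eef_pos: [449.7, 50.6, 37.7]
tcp_rot: [3.141, 0.001, 2.752]
ft_force: [-0.5, 0.3, 1.2]
opening: 0.269
grip_force: 0.0
```

Run:
```python
from h import *
st()
```

```text
t 7.58 [449.7  50.6  37.7] [180.    0.  157.7] F [-0.5  0.3  1.2] op 25.5 gf 0.0
```

Run:
```python
from h import *
plan([(449.7,50.6,130,158),(429,156,130,173)],step=47)
```

```text
[[-0.0,0.0,-0.185,0.0,0.0,-0.001,1.0],[-0.0,0.0,-0.184,0.0,0.0,-0.001,1.0],[0.078,0.12,-0.0,0.0,0.0,-0.028,1.0],[0.067,0.126,-0.0,0.0,0.0,-0.028,1.0],[0.056,0.132,-0.0,0.0,0.0,-0.028,1.0]]
```

Call:
drive_tool(
  rows=[
    [[0,0,-0.185,0,0,0,0.3],[0,0,-0.184,0,0,0,1],[0.078,0.12,0,0,0,-0.028,1],[0.067,0.126,0,0,0,-0.028,1],[0.056,0.132,0,0,0,-0.028,1]],
  ],
)

```text
t: 8.2
eef_pos: [429.4, 157.0, 130.0]
tcp_rot: [3.141, 0.001, 3.019]
ft_force: [0.2, 0.2, -0.3]
opening: 0.662
grip_force: 0.0
```

Call:
drive_tool(
  rows=[
    [[0,0,0,0,0,0,1],[0,0,0,0,0,0,1]],
  ],
)

```text
t: 8.45
eef_pos: [429.6, 155.7, 129.7]
tcp_rot: [-3.142, 0.0, 3.016]
ft_force: [-0.8, -0.1, -0.4]
opening: 0.875
grip_force: 0.0
```

Run:
```python
from h import *
import pickle
st()
p=env.read_camera("wrist");pickle.dump(p,open("w3.pkl","wb"))
for n in("deep_pot","pot_lid","shallow_pot"):find(p,n,k=2)
c=px(p,(414,158.5,40));x,y=int(c[0])-60,int(c[1])-60;print(x,y)
cv2.imwrite("pics/w3c.png",cv2.resize(p["color"][y:y+120,x:x+120],(600,600),interpolation=cv2.INTER_CUBIC))
```

```text
t 8.45 [429.6 155.7 129.7] [-180.     0.   172.8] F [-0.8 -0.1 -0.4] op 83.2 gf 0.0
deep_pot 0.78 [560.2 142.    7.4] [329.  384.2]
pot_lid 0.55 [450.7  46.6  -0.8] [196.6 277.1]
shallow_pot 0.69 [415.3 160.2   1.1] [329.5 218.8]
267 170
```

View pics/w3c.png

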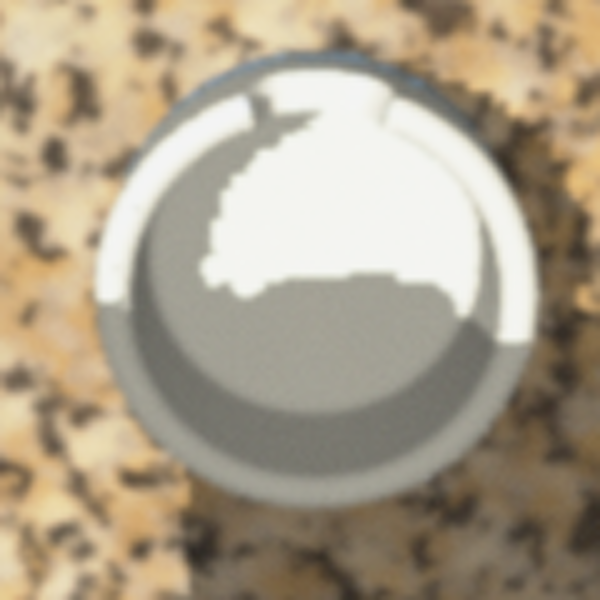

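The notch edges show at crop (260,105) and (385,105), and the rim centre is at about (318,287).

Run:
```python
from h import *
import pickle
p=pickle.load(open("w3.pkl","rb"))
f=lambda u,v:ray(p,(267+(u+.5)/5-.5,170+(v+.5)/5-.5),40)
l,r=f(97,290),f(538,290);b=f(318,507);c=(l+r)/2;print(l,r,np.linalg.norm(l-r),b)
a,d=f(252,105),f(388,105);m=(a+d)/2;print(np.linalg.norm(a-d),m)
# circle from 3 pts
pts=np.array([l,r,b,f(150,160),f(480,150)])[:,:2]
A=np.c_[2*pts,np.ones(len(pts))];s=np.linalg.lstsq(A,(pts**2).sum(1),rcond=None)[0];c=s[:2];print("c",c,np.sqrt(s[2]+c@c))
v=c-m[:2];print("yaw",np.degrees(np.arctan2(v[1],v[0])))
```

```text
[408.4 131.3  40. ] [415.8 189.9  40. ] 59.090338291608326 [443.  156.9  40. ]
17.70089743965544 [387.4 163.9  40. ]
c [413.7 160.5] 29.51241851900428
yaw -7.5178744715935455
```

Run:
```python
from h import *
plan([(573,133,151,158)],step=50)
```

```text
[[-0.193,-0.005,-0.028,0.0,0.0,0.027,1.0],[-0.193,0.011,-0.029,0.0,0.0,0.027,1.0],[-0.191,0.027,-0.028,0.0,0.0,0.027,1.0]]
```

Call:
drive_tool(
  rows=[
    [[-0.193,-0.005,-0.028,0,0,0.027,1],[-0.193,0.011,-0.029,0,0,0.027,1],[-0.191,0.027,-0.028,0,0,0.027,1],[0,0,0,0,0,0,1],[0,0,0,0,0,0,1]],
  ],
)

```text
t: 9.28
eef_pos: [572.0, 133.4, 150.4]
tcp_rot: [-3.141, -0.001, 2.761]
ft_force: [-0.2, -0.1, 1.0]
opening: 0.999
grip_force: 0.0
```

Run:
```python
from h import *
import pickle
st()
p=env.read_camera("wrist");pickle.dump(p,open("w4.pkl","wb"))
for n in("deep_pot",):find(p,n,k=2)
c=px(p,(558.5,141,61));x,y=int(c[0])-60,int(c[1])-60;print(x,y)
cv2.imwrite("pics/w4c.png",cv2.resize(p["color"][y:y+120,x:x+120],(600,600),interpolation=cv2.INTER_CUBIC))
```

```text
t 9.28 [572.  133.4 150.4] [-180.    -0.1  158.2] F [-0.2 -0.1  1. ] op 94.9 gf 0.0
deep_pot 0.71 [562.8 141.9   4.7] [331.7 217.7]
269 171
```

View pics/w4c.png

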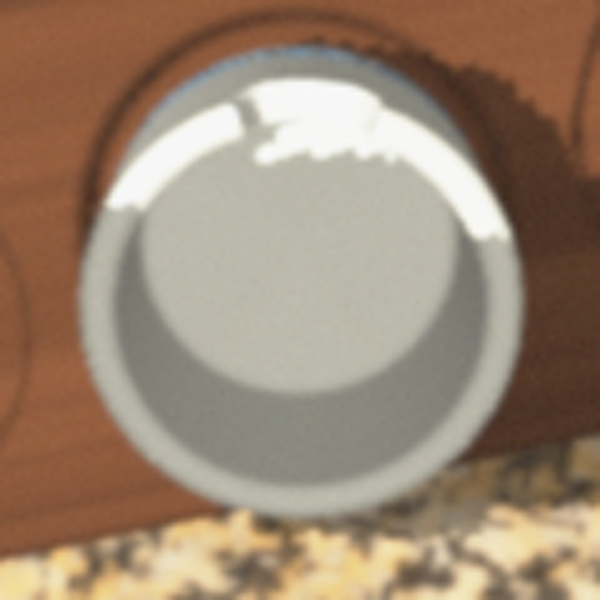

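The deep pot rim is centred at crop (301,297), with its notch edges at about (240,115) and (378,112).

Run:
```python
from h import *
import pickle
p=pickle.load(open("w4.pkl","rb"))
f=lambda u,v:ray(p,(269+(u+.5)/5-.5,171+(v+.5)/5-.5),61)
l,r=f(80,297),f(523,297);b=f(301,517)
a,d=f(238,115),f(380,115);m=(a+d)/2;print(np.linalg.norm(l-r),np.linalg.norm(a-d),m)
pts=np.array([l,r,b,f(132,160),f(470,160)])[:,:2]
A=np.c_[2*pts,np.ones(len(pts))];s=np.linalg.lstsq(A,(pts**2).sum(1),rcond=None)[0];c=s[:2];print("c",c,np.sqrt(s[2]+c@c))
v=c-m[:2];print("yaw",np.degrees(np.arctan2(v[1],v[0])))
plan([(413.7,160.4,110,172.4),(413.7,160.4,29,172.4)],step=55)
```

```text
59.399970322753695 18.504568725937567 [535.  150.9  61. ]
c [558.9 140.4] 29.909198352822873
yaw -23.824736336709808
[[0.157,-0.034,0.041,-0.0,-0.0,-0.02,1.0],[0.158,-0.024,0.041,-0.0,-0.0,-0.02,1.0],[0.16,-0.014,0.041,-0.0,-0.0,-0.02,1.0],[0.16,-0.004,0.04,-0.0,-0.0,-0.02,1.0],[-0.0,0.0,0.162,-0.0,-0.0,0.001,1.0]]
[[-0.0,0.0,0.162,-0.0,-0.0,0.001,1.0]]
```

Call:
drive_tool(
  rows=[
    [[0.157,-0.034,0.041,0,0,-0.02,1],[0.158,-0.024,0.041,0,0,-0.02,1],[0.16,-0.014,0.041,0,0,-0.02,1],[0.16,-0.004,0.041,0,0,-0.02,1],[0,0,0,0,0,0,1]],
  ],
)

```text
t: 10.0
eef_pos: [411.6, 160.7, 109.8]
tcp_rot: [-3.141, -0.002, 3.015]
ft_force: [0.4, 0.7, 0.4]
opening: 0.998
grip_force: 0.0
```

Run:
```python
from h import *
st();plan([(413.7,160.4,29,172.4)],step=42)
```

```text
t 10.0 [411.6 160.7 109.8] [-180.    -0.1  172.8] F [0.4 0.7 0.4] op 94.8 gf 0.0
[[-0.005,0.0,0.162,-0.0,-0.0,0.001,1.0],[-0.004,0.0,0.161,-0.0,-0.0,0.001,1.0]]
```

Call:
drive_tool(
  rows=[
    [[0,0,0.16,0,0,0.001,1],[0,0,0.12,0,0,0.001,1],[0,0,0.04,0,0,0,1],[0,0,0,0,0,0,1],[0,0,0,0,0,0,1]],
  ],
)

```text
t: 10.62
eef_pos: [415.2, 160.6, 30.8]
tcp_rot: [3.141, 0.001, 3.007]
ft_force: [0.1, -0.0, -0.5]
opening: 1.002
grip_force: 0.0
```

Run:
```python
from h import *
st()
```

```text
t 10.62 [415.2 160.6  30.8] [180.    0.1 172.3] F [ 0.1 -0.  -0.5] op 95.2 gf 0.0
```

Call:
drive_tool(
  rows=[
    [[0.004,0,0.006,0,0,0,0.7],[0,0,0,0,0,0,0.5],[0,0,0,0,0,0,0.3],[0,0,0,0,0,0,0.3],[0,0,0,0,0,0,0.3]],
  ],
)

```text
t: 11.25
eef_pos: [413.7, 160.7, 28.4]
tcp_rot: [3.141, 0.0, 3.007]
ft_force: [-0.0, 0.9, 2.4]
opening: 0.623
grip_force: 30.0
```

Call:
drive_tool(
  rows=[
    [[0,0,0,0,0,0,0.3],[0,0,0,0,0,0,0.3]],
  ],
)

```text
t: 11.5
eef_pos: [413.8, 160.7, 28.5]
tcp_rot: [3.141, 0.0, 3.007]
ft_force: [-0.3, 0.8, 3.6]
opening: 0.625
grip_force: 30.0
```

Run:
```python
from h import *
st()
```

```text
t 11.5 [413.8 160.7  28.5] [180.    0.  172.3] F [-0.3  0.8  3.6] op 59.4 gf 30.000573322176933
```

Run:
```python
from h import *
plan([(413.8,160.7,120,172.3),(558.9,140.4,120,157.2)],jaw=0.3,step=45)
```

```text
[[-0.0,0.0,-0.122,0.0,0.0,-0.0,0.3],[-0.0,0.0,-0.122,0.0,0.0,-0.0,0.3],[-0.0,0.0,-0.122,0.0,0.0,-0.0,0.3],[-0.147,-0.001,-0.0,0.0,0.0,0.021,0.3],[-0.146,0.009,-0.0,0.0,0.0,0.021,0.3]]
[[-0.145,0.019,-0.0,0.0,0.0,0.021,0.3],[-0.144,0.029,-0.0,0.0,0.0,0.021,0.3]]
```

Call:
drive_tool(
  rows=[
    [[0,0,-0.122,0,0,0,0.3],[0,0,-0.122,0,0,0,0.3],[0,0,-0.122,0,0,0,0.3],[-0.147,-0.001,0,0,0,0.021,0.3],[-0.146,0.009,0,0,0,0.021,0.3]],
  ],
)

```text
t: 12.12
eef_pos: [487.1, 150.3, 120.4]
tcp_rot: [3.141, 0.001, 2.873]
ft_force: [-0.4, 1.1, -1.1]
opening: 0.622
grip_force: 30.0
```

Call:
drive_tool(
  rows=[
    [[-0.145,0.019,0,0,0,0.021,0.3],[-0.144,0.029,0,0,0,0.021,0.3],[0,0,0,0,0,0,0.3],[0,0,0,0,0,0,0.3],[0,0,0,0,0,0,0.3]],
  ],
)

```text
t: 12.75
eef_pos: [557.9, 140.7, 119.9]
tcp_rot: [-3.141, -0.001, 2.744]
ft_force: [-1.2, 0.1, -0.2]
opening: 0.624
grip_force: 30.0
```

Run:
```python
from h import *
st();plan([(558.9,140.4,98,157.2)],jaw=0.3)
```

```text
t 12.75 [557.9 140.7 119.9] [-180.    -0.   157.2] F [-1.2  0.1 -0.2] op 59.3 gf 29.99987170100212
[[-0.004,0.0,0.087,-0.0,-0.0,0.0,0.3]]
```

Call:
drive_tool(
  rows=[
    [[-0.003,0,0.087,0,0,0,0.3],[0,0,0.028,0,0,0,0.3],[0,0,0.012,0,0,0,0.3],[0,0,0.012,0,0,0,0.3],[0,0,0,0,0,0,0.3]],
  ],
)

```text
t: 13.38
eef_pos: [559.6, 140.2, 85.3]
tcp_rot: [3.141, 0.0, 2.743]
ft_force: [-0.1, 0.3, -1.5]
opening: 0.621
grip_force: 30.0
```

Run:
```python
from h import *
st()
```

```text
t 13.38 [559.6 140.2  85.3] [180.    0.  157.2] F [-0.1  0.3 -1.5] op 59.0 gf 29.999857395887375
```

Call:
drive_tool(
  rows=[
    [[0,0,0.004,0,0,0,0.3],[0,0,0.004,0,0,0,0.3],[0,0,0,0,0,0,0.3]],
  ],
)

```text
t: 13.75
eef_pos: [559.7, 140.2, 83.5]
tcp_rot: [3.141, 0.0, 2.743]
ft_force: [0.2, -0.1, 3.2]
opening: 0.623
grip_force: 30.0
```

Run:
```python
from h import *
st()
```

```text
t 13.75 [559.7 140.2  83.5] [180.    0.  157.2] F [ 0.2 -0.1  3.2] op 59.2 gf 30.00079907476902
```

Run:
```python
from h import *
plan([(559.7,140.2,158,157.5),(464,42,158,157.5),(464,42,110,157.5)],start=(559.7,140.2,83.5,157.2),step=49)
```

```text
[[0.0,0.0,-0.149,0.0,0.0,-0.001,1.0],[-0.0,0.0,-0.149,0.0,0.0,-0.001,1.0],[0.068,-0.17,-0.0,-0.0,0.0,0.0,1.0],[0.068,-0.17,-0.0,-0.0,0.0,0.0,1.0],[0.068,-0.169,-0.0,-0.0,0.0,0.0,1.0]]
[[-0.0,-0.0,0.192,-0.0,0.0,0.0,1.0]]
```

Call:
drive_tool(
  rows=[
    [[0,0,0,0,0,0,0.75],[0,0,0,0,0,0,0.85],[0,0,0,0,0,0,0.85],[0,0,-0.06,0,0,0,0.9],[0,0,-0.12,0,0,0,0.9]],
  ],
)

```text
t: 14.38
eef_pos: [559.3, 140.1, 128.6]
tcp_rot: [-3.141, -0.001, 2.743]
ft_force: [0.4, -0.2, 0.7]
opening: 0.896
grip_force: 0.0
```

Call:
drive_tool(
  rows=[
    [[0,0,-0.12,0,0,0,1],[0.068,-0.17,0,0,0,0,1],[0.068,-0.17,0,0,0,0,1],[0.068,-0.169,0,0,0,0,1],[0,0,0.192,0,0,0,1]],
  ],
)

```text
t: 15.0
eef_pos: [463.5, 41.3, 113.1]
tcp_rot: [3.139, 0.007, 2.741]
ft_force: [1.0, 0.5, -0.9]
opening: 1.0
grip_force: 0.0
```

Call:
drive_tool(
  rows=[
    [[0,0,0,0,0,0,1],[0,0,0,0,0,0,1],[0,0,0,0,0,0,1]],
  ],
)

```text
t: 15.38
eef_pos: [463.9, 43.0, 111.4]
tcp_rot: [3.141, 0.002, 2.743]
ft_force: [0.9, -0.4, 0.3]
opening: 1.0
grip_force: 0.0
```

Run:
```python
from h import *
import pickle
st()
p=env.read_camera("wrist");pickle.dump(p,open("w5.pkl","wb"))
find(p,"pot_lid",k=2);find(p,"shallow_pot",k=2)
c=px(p,(449,50.6,14));x,y=int(c[0])-60,int(c[1])-60;print(x,y)
cv2.imwrite("pics/w5c.png",cv2.resize(p["color"][y:y+120,x:x+120],(600,600),interpolation=cv2.INTER_CUBIC))
```

```text
t 15.38 [463.9  43.  111.4] [180.    0.1 157.2] F [ 0.9 -0.4  0.3] op 95.0 gf 0.0
pot_lid 0.71 [452.9  45.6  -0.2] [323.5 228.6]
shallow_pot 0.63 [475.8 -90.4  -1.2] [176.4 318.3]
267 166
```

View pics/w5c.png

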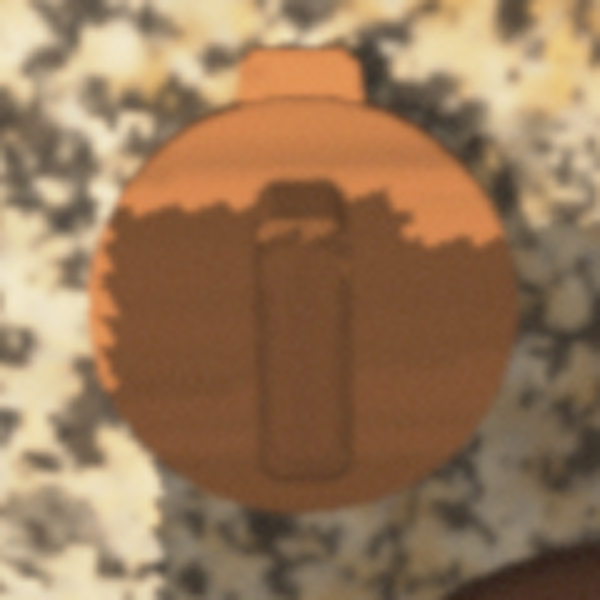

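The lid disc spans crop x 92–518 and y 98–513, with the tab centred at (302,50).

Run:
```python
from h import *
import pickle
p=pickle.load(open("w5.pkl","rb"))
f=lambda u,v,z=14:ray(p,(267+(u+.5)/5-.5,166+(v+.5)/5-.5),z)
l,r,t,b=f(92,305),f(518,305),f(303,98),f(305,513)
print(np.linalg.norm(l-r),np.linalg.norm(t-b),(l+r)/2,(t+b)/2)
c=((l+r)/2+(t+b)/2)/2;m=f(302,50);v=c-m;print("c",c,"yaw",np.degrees(np.arctan2(v[1],v[0])),np.linalg.norm(v))
h=(f(304,225,40)+f(306,478,40))/2;print("handle top ctr",h)
plan([(c[0],c[1],90,157.6),(c[0],c[1],36.5,157.6)],step=55)
```

```text
58.858689621239314 59.319076272668894 [449.3  50.3  14. ] [450.2  49.7  14. ]
c [449.7  50.   14. ] yaw -22.116455455093575 35.50348981270457
handle top ctr [448.7  50.3  40. ]
[[0.062,0.005,0.083,0.0,0.0,-0.002,1.0],[0.0,-0.001,0.214,0.0,0.0,-0.0,1.0]]
```

Call:
drive_tool(
  rows=[
    [[0.062,0.005,0.083,0,0,-0.002,0.8],[0,0,0.1,0,0,0,0.5],[0,0,0.08,0,0,0,0.4],[0,0,0.034,0,0,0,0.3],[0,0,0,0,0,0,0.3]],
  ],
)

```text
t: 16.15
eef_pos: [449.4, 50.0, 35.8]
tcp_rot: [-3.141, -0.001, 2.749]
ft_force: [-0.3, -0.1, 0.1]
opening: 0.527
grip_force: 0.0
```

Call:
drive_tool(
  rows=[
    [[0,0,0,0,0,0,0.3],[0,0,0,0,0,0,0.3]],
  ],
)

```text
t: 16.4
eef_pos: [449.7, 49.9, 36.5]
tcp_rot: [3.141, 0.001, 2.749]
ft_force: [0.2, 0.3, 0.5]
opening: 0.332
grip_force: 0.0
```

Run:
```python
from h import *
st()
```

```text
t 16.4 [449.7  49.9  36.5] [180.    0.1 157.5] F [0.2 0.3 0.5] op 31.6 gf 0.0
```

Call:
drive_tool(
  rows=[
    [[0,0,0,0,0,0,0],[0,0,0,0,0,0,0],[0,0,0,0,0,0,0],[0,0,0,0,0,0,0],[0,0,0,0,0,0,0]],
  ],
)

```text
t: 17.02
eef_pos: [449.5, 49.9, 36.0]
tcp_rot: [3.141, 0.0, 2.749]
ft_force: [-0.7, 0.1, 4.7]
opening: 0.128
grip_force: 30.0
```

Run:
```python
from h import *
st();x,y,z=env.state()["eef_pos"]
plan([(x,y,165,157.4),(559.5,140.2,165,157.3)],jaw=0,step=45)
```

```text
t 17.02 [449.5  49.9  36. ] [180.    0.  157.5] F [-0.7  0.1  4.7] op 12.1 gf 30.000712685287
[[-0.0,0.0,-0.172,0.0,0.0,0.0,0],[-0.0,0.0,-0.172,0.0,0.0,0.0,0],[-0.0,0.0,-0.172,0.0,0.0,0.0,0],[-0.067,0.126,0.0,0.0,0.0,0.0,0],[-0.067,0.125,0.0,0.0,0.0,0.0,0]]
[[-0.067,0.126,0.0,0.0,0.0,0.0,0],[-0.068,0.125,0.0,0.0,0.0,0.0,0]]
```

Call:
drive_tool(
  rows=[
    [[0,0,-0.172,0,0,0,0],[0,0,-0.172,0,0,0,0],[0,0,-0.172,0,0,0,0],[-0.067,0.126,0,0,0,0,0],[-0.067,0.125,0,0,0,0,0]],
  ],
)

```text
t: 17.65
eef_pos: [505.1, 95.5, 165.6]
tcp_rot: [3.141, 0.001, 2.748]
ft_force: [-0.3, 0.3, -0.8]
opening: 0.123
grip_force: 30.0
```

Call:
drive_tool(
  rows=[
    [[-0.067,0.126,0,0,0,0,0],[-0.068,0.125,0,0,0,0,0],[0,0,0,0,0,0,0],[0,0,0,0,0,0,0],[0,0,0,0,0,0,0]],
  ],
)

```text
t: 18.27
eef_pos: [558.9, 139.6, 164.9]
tcp_rot: [-3.141, -0.0, 2.749]
ft_force: [0.6, -0.1, -0.5]
opening: 0.124
grip_force: 30.0
```

Run:
```python
from h import *
st()
plan([(559.5,140.2,128,157.3)],jaw=0)
```

```text
t 18.27 [558.9 139.6 164.9] [-180.    -0.   157.5] F [ 0.6 -0.1 -0.5] op 11.8 gf 29.999588672071695
[[-0.001,0.003,0.148,-0.0,-0.0,0.001,0]]
```

Call:
drive_tool(
  rows=[
    [[-0.001,0.002,0.1,0,0,0,0],[0,0,0.028,0,0,0,0],[0,0,0.012,0,0,0,0],[0,0,0.012,0,0,0,0],[0,0,0,0,0,0,0]],
  ],
)

```text
t: 18.9
eef_pos: [560.0, 140.5, 127.1]
tcp_rot: [3.141, 0.0, 2.749]
ft_force: [-0.6, -0.4, 0.3]
opening: 0.122
grip_force: 30.0
```

Run:
```python
from h import *
st()
```

```text
t 18.9 [560.  140.5 127.1] [180.    0.  157.5] F [-0.6 -0.4  0.3] op 11.6 gf 29.999636812135577
```

Call:
drive_tool(
  rows=[
    [[0,0,0.004,0,0,0,0],[0,0,0.004,0,0,0,0],[0,0,0,0,0,0,0]],
  ],
)

```text
t: 19.27
eef_pos: [560.1, 140.5, 125.1]
tcp_rot: [3.141, 0.0, 2.749]
ft_force: [-0.2, -0.4, 1.1]
opening: 0.125
grip_force: 30.0
```

Run:
```python
from h import *
st()
```

```text
t 19.27 [560.1 140.5 125.1] [180.    0.  157.5] F [-0.2 -0.4  1.1] op 11.9 gf 29.999927412718534
```

Run:
```python
from h import *
plan([(560,140.5,200,150),(472,-50,240,81)],start=(560,140.5,125,157.5),step=50)
```

```text
[[0.0,0.0,-0.15,0.0,-0.0,0.021,1.0],[0.0,0.0,-0.15,0.0,-0.0,0.021,1.0],[-0.01,-0.104,-0.02,-0.0,-0.0,0.048,1.0],[-0.025,-0.102,-0.02,-0.0,-0.0,0.048,1.0],[-0.04,-0.097,-0.02,-0.0,-0.0,0.048,1.0]]
[[-0.054,-0.09,-0.02,-0.0,-0.0,0.048,1.0],[-0.067,-0.081,-0.02,-0.0,-0.0,0.048,1.0],[-0.079,-0.069,-0.02,-0.0,-0.0,0.048,1.0],[-0.088,-0.057,-0.02,-0.0,-0.0,0.048,1.0],[-0.096,-0.043,-0.02,-0.0,-0.0,0.048,1.0]]
```

Call:
drive_tool(
  rows=[
    [[0,0,0,0,0,0,0.3],[0,0,0,0,0,0,0.4],[0,0,0,0,0,0,0.4],[0,0,0,0,0,0,0.4]],
  ],
)

```text
t: 19.77
eef_pos: [559.9, 140.5, 124.9]
tcp_rot: [3.142, -0.0, 2.749]
ft_force: [-0.2, 0.4, 0.8]
opening: 0.395
grip_force: 0.0
```

Call:
drive_tool(
  rows=[
    [[0,0,-0.08,0,0,0,0.4],[0,0,-0.22,0,0,0.042,0.4],[-0.01,-0.104,-0.02,0,0,0.048,0.8],[-0.025,-0.102,-0.02,0,0,0.048,1],[-0.04,-0.097,-0.02,0,0,0.048,1]],
  ],
)

```text
t: 20.4
eef_pos: [526.5, 68.5, 215.2]
tcp_rot: [3.141, 0.0, 2.16]
ft_force: [0.9, -0.6, 0.2]
opening: 0.659
grip_force: 0.0
```

Call:
drive_tool(
  rows=[
    [[-0.054,-0.09,-0.02,0,0,0.048,1],[-0.067,-0.081,-0.02,0,0,0.048,1],[-0.079,-0.069,-0.02,0,0,0.048,1],[-0.088,-0.057,-0.02,0,0,0.048,1],[-0.096,-0.043,-0.02,0,0,0.048,1]],
  ],
)

```text
t: 21.02
eef_pos: [471.5, -50.8, 240.1]
tcp_rot: [3.141, -0.0, 1.406]
ft_force: [-0.8, 0.4, -0.2]
opening: 1.003
grip_force: 0.0
```

Call:
drive_tool(
  rows=[
    [[0,0,0,0,0,0,1],[0,0,0,0,0,0,1],[0,0,0,0,0,0,1]],
  ],
)

```text
t: 21.4
eef_pos: [472.2, -49.4, 239.7]
tcp_rot: [-3.141, -0.0, 1.413]
ft_force: [-0.4, -0.1, 0.1]
opening: 0.998
grip_force: 0.0
```

Run:
```python
from h import *
import pickle
st()
p=env.read_camera("wrist");pickle.dump(p,open("w6.pkl","wb"))
find(p,"pepper_mill",k=3)
cv2.imwrite("pics/w6.png",p["color"])
```

```text
t 21.4 [472.2 -49.4 239.7] [-180.   -0.   81.] F [-0.4 -0.1  0.1] op 94.8 gf 0.0
pepper_mill 0.63 [476.5 -91.3  -2.6] [335.1 242.8]
```

View pics/w6.png

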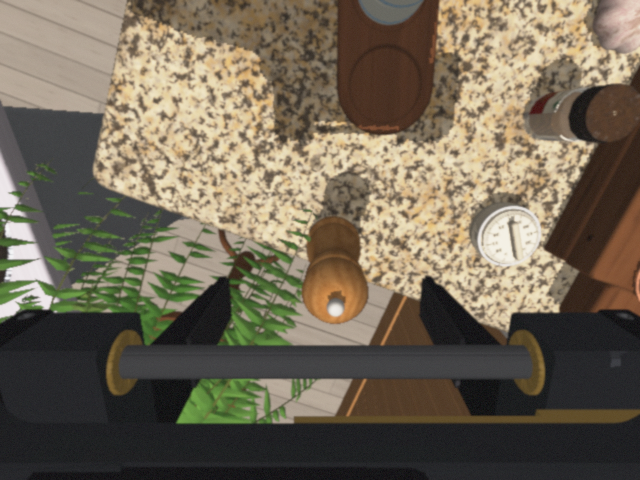

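Run:
```python
from h import *
import pickle
p=pickle.load(open("w6.pkl","rb"))
print(ray(p,(335,288),141),ray(p,(335,309),168),ray(p,(334.5,240),15))
w=ray(p,(335,288),141)
plan([(w[0]-1,w[1],205,81)],jaw=0.75)
plan([(w[0]-1,w[1],141,81)],start=(w[0]-1,w[1],205,81),jaw=0.75)
```

```text
[474.1 -81.2 141. ] [472.9 -84.1 168. ] [476.6 -82.7  15. ]
[[-0.125,0.024,0.139,-0.0,-0.0,-0.0,0.75]]
[[0.0,-0.0,0.128,0.0,0.0,0.0,0.75],[0.0,-0.0,0.128,0.0,0.0,0.0,0.75]]
```

Run:
```python
from h import *
import pickle
p=pickle.load(open("w6.pkl","rb"))
print(ray(p,(334,217),12))
im=cv2.resize(p["color"],None,fx=4,fy=4,interpolation=cv2.INTER_CUBIC)
t=np.linspace(0,2*np.pi,60)
def draw(x,y,r,z,c):
    q=np.array([px(p,(x+r*np.cos(a),y+r*np.sin(a),z)) for a in t])*4+1.5;cv2.polylines(im,[q.round().astype(int)],True,c,1)
for z,r in((2,29),(141,24.5),(170,4)):
    draw(475,-84,r,z,(0,255,0));draw(475,-87,r,z,(255,0,0))
cv2.imwrite("pics/w6o.png",im[200*4:340*4,260*4:410*4])
```

```text
[479.8 -58.7  12. ]
```

View pics/w6o.png

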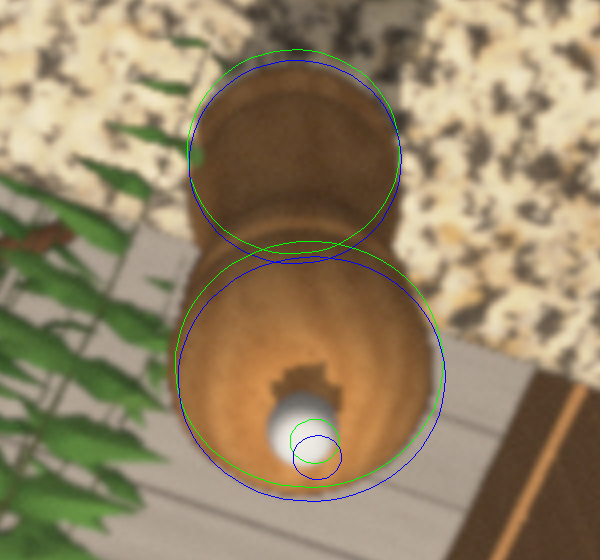

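Run:
```python
from h import *
plan([(474.3,-85,200,81),(474.3,-85,141,81)],jaw=0.75)
```

```text
[[-0.07,0.015,0.079,-0.0,-0.0,-0.0,0.75],[-0.069,0.016,0.08,-0.0,-0.0,-0.0,0.75],[-0.0,0.0,0.118,-0.0,-0.0,-0.0,0.75],[-0.0,0.0,0.118,-0.0,-0.0,-0.0,0.75]]
```

Call:
drive_tool(
  rows=[
    [[-0.07,0.015,0.079,0,0,0,0.75],[-0.069,0.016,0.08,0,0,0,0.75],[0,0,0,0,0,0,0.75],[0,0,0.05,0,0,0,0.75],[0,0,0.06,0,0,0,0.75]],
  ],
)

```text
t: 22.12
eef_pos: [474.3, -84.9, 172.6]
tcp_rot: [3.14, 0.0, 1.412]
ft_force: [-0.3, -0.2, -0.3]
opening: 0.749
grip_force: 0.0
```

Run:
```python
from h import *
st();plan([(474.3,-85,141,81)],jaw=0.75)
```

```text
t 22.12 [474.3 -84.9 172.6] [179.9   0.   80.9] F [-0.3 -0.2 -0.3] op 71.2 gf 0.0
[[-0.0,-0.0,0.126,0.0,0.0,-0.001,0.75]]
```

Call:
drive_tool(
  rows=[
    [[0,0,0.07,0,0,0,0.75],[0,0,0.056,0,0,0,0.75],[0,0,0,0,0,0,0.6],[0,0,0,0,0,0,0.3],[0,0,0,0,0,0,0.3]],
  ],
)

```text
t: 22.75
eef_pos: [474.3, -85.6, 141.6]
tcp_rot: [3.141, 0.0, 1.411]
ft_force: [-1.7, 0.3, 0.5]
opening: 0.5
grip_force: 30.1
```

Call:
drive_tool(
  rows=[
    [[0,0,0,0,0,0,0.3],[0,0,0,0,0,0,0.3]],
  ],
)

```text
t: 23.0
eef_pos: [474.3, -85.6, 141.6]
tcp_rot: [3.141, 0.0, 1.411]
ft_force: [-1.0, 0.4, 5.6]
opening: 0.497
grip_force: 30.0
```

Run:
```python
from h import *
st();x,y,z=env.state()["eef_pos"]
plan([(x,y,300,81),(571.3,220.5,300,81)],jaw=0.3)
```

```text
t 23.0 [474.3 -85.6 141.6] [179.9   0.   80.8] F [-1.   0.4  5.6] op 47.2 gf 30.001074937172234
[[-0.0,0.0,-0.158,0.0,0.0,-0.0,0.3],[-0.0,0.0,-0.159,0.0,0.0,-0.0,0.3],[-0.0,0.0,-0.158,0.0,0.0,-0.0,0.3],[-0.0,0.001,-0.159,0.0,0.0,-0.0,0.3],[0.182,0.027,0.0,0.0,0.0,-0.0,0.3]]
[[0.181,0.027,0.0,0.0,0.0,-0.0,0.3],[0.182,0.027,0.0,0.0,0.0,-0.0,0.3],[0.181,0.027,0.0,0.0,0.0,-0.0,0.3],[0.182,0.027,0.0,0.0,0.0,-0.0,0.3],[0.181,0.026,0.0,0.0,0.0,-0.0,0.3]]
[[0.182,0.027,0.001,0.0,0.0,-0.0,0.3]]
```

Call:
drive_tool(
  rows=[
    [[0,0,-0.1,0,0,0,0.3],[0,0,-0.18,0,0,0,0.3],[0,0,-0.18,0,0,0,0.3],[0,0,-0.174,0,0,0,0.3],[0.1,0.015,0,0,0,0,0.3]],
  ],
)

```text
t: 23.62
eef_pos: [482.5, -62.3, 302.6]
tcp_rot: [3.136, 0.001, 1.409]
ft_force: [0.2, -0.1, -3.1]
opening: 0.494
grip_force: 30.0
```

Call:
drive_tool(
  rows=[
    [[0.182,0.027,0,0,0,0,0.3],[0.182,0.027,0,0,0,0,0.3],[0.182,0.027,0,0,0,0,0.3],[0.182,0.027,0,0,0,0,0.3],[0.182,0.027,0,0,0,0,0.3]],
  ],
)

```text
t: 24.25
eef_pos: [551.5, 159.2, 299.4]
tcp_rot: [-3.141, 0.0, 1.411]
ft_force: [-0.4, -1.5, -1.6]
opening: 0.498
grip_force: 30.0
```

Call:
drive_tool(
  rows=[
    [[0.16,0.024,0,0,0,0,0.3],[0.08,0.012,0,0,0,0,0.3],[0,0,0,0,0,0,0.3],[0,0,0,0,0,0,0.3]],
  ],
)

```text
t: 24.75
eef_pos: [569.5, 214.5, 299.6]
tcp_rot: [-3.141, 0.0, 1.41]
ft_force: [-0.0, 0.0, -2.6]
opening: 0.494
grip_force: 30.0
```

Run:
```python
from h import *
st()
plan([(571.7,220.3,160,81)],jaw=0.3)
```

```text
t 24.75 [569.5 214.5 299.6] [-180.     0.    80.8] F [-0.   0.  -2.6] op 46.9 gf 29.999667685478926
[[0.008,0.002,0.186,-0.0,0.0,-0.0,0.3],[0.008,0.002,0.186,-0.0,0.0,-0.0,0.3],[0.008,0.001,0.186,-0.0,0.0,-0.0,0.3]]
```

Call:
drive_tool(
  rows=[
    [[0.024,0.005,0.12,0,0,0,0.3],[0,0,0.18,0,0,0,0.3],[0,0,0.16,0,0,0,0.3],[0,0,0.09,0,0,0,0.3],[0,0,0,0,0,0,0.3]],
  ],
)

```text
t: 25.38
eef_pos: [571.4, 219.9, 161.1]
tcp_rot: [-3.139, 0.001, 1.409]
ft_force: [0.6, 0.1, -1.1]
opening: 0.497
grip_force: 30.0
```

Call:
drive_tool(
  rows=[
    [[0,0,0,0,0,0,0.3],[0,0,0,0,0,0,0.3]],
  ],
)

```text
t: 25.62
eef_pos: [572.4, 221.1, 163.5]
tcp_rot: [3.14, -0.001, 1.41]
ft_force: [-0.2, 0.9, -1.2]
opening: 0.498
grip_force: 30.0
```

Run:
```python
from h import *
st()
plan([(571.7,220.3,149,81)],jaw=0.3)
for c in("scene","top"):
    p=env.read_camera(c);cv2.imwrite(f"pics/{c}7.png",p["color"])
    print([px(p,v) for v in((571.7,220.3,12),(571.7,220.3,20),(571.7,220.3,170))])
a=cv2.imread("pics/scene7.png")[200:330,230:400];b=cv2.imread("pics/top7.png")[200:330,230:400]
cv2.imwrite("pics/m7.png",np.hstack([cv2.resize(v,(400,306),interpolation=cv2.INTER_CUBIC) for v in(a,b)]))
```

```text
t 25.62 [572.4 221.1 163.5] [179.9  -0.1  80.8] F [-0.2  0.9 -1.2] op 47.3 gf 29.999694717116654
[[-0.004,-0.003,0.058,0.001,-0.0,-0.001,0.3]]
[array([282.2, 247.5]), array([282. , 244.7]), array([278.2, 186.8])]
[array([270.2, 274.4]), array([269.8, 273.8]), array([261.1, 259.2])]
```

View pics/m7.png

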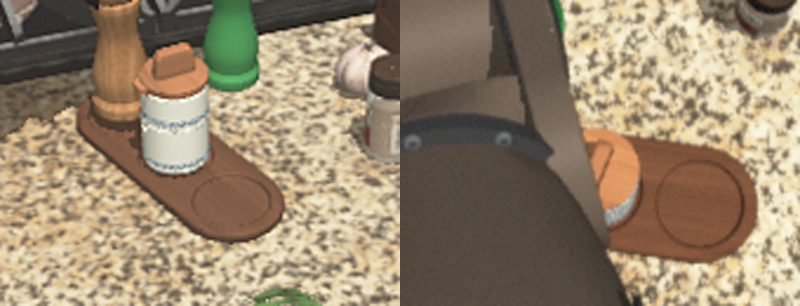

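The stack looks seated, with lid, shallow pot and deep pot flush, and the mill is above the left well.

Call:
drive_tool(
  rows=[
    [[-0.003,-0.002,0.03,0,0,0,0.3],[0,0,0.016,0,0,0,0.3],[0,0,0.008,0,0,0,0.3],[0,0,0.003,0,0,0,0.3],[0,0,0,0,0,0,0.3]],
  ],
)

```text
t: 26.35
eef_pos: [571.4, 220.9, 148.7]
tcp_rot: [3.141, -0.001, 1.411]
ft_force: [-2.8, 0.4, 6.5]
opening: 0.498
grip_force: 30.0
```

Run:
```python
from h import *
st()
```

```text
t 26.35 [571.4 220.9 148.7] [180.   -0.   80.8] F [-2.8  0.4  6.5] op 47.3 gf 30.001132297329605
```

Run:
```python
from h import *
plan([(571.4,220.9,220,81),(434,290,220,81),(434,290,190,81)],start=(571.4,220.9,148.7,80.8))
```

```text
[[0.0,0.0,-0.143,0.0,0.0,-0.001,1.0],[-0.0,0.0,-0.142,0.0,0.0,-0.001,1.0],[0.047,-0.146,-0.0,-0.0,0.0,0.0,1.0],[0.047,-0.147,-0.0,-0.0,0.0,0.0,1.0],[0.047,-0.146,-0.0,-0.0,0.0,0.0,1.0]]
[[0.048,-0.147,-0.0,-0.0,0.0,0.0,1.0],[-0.0,0.0,0.12,-0.0,0.0,0.001,1.0]]
```

Call:
drive_tool(
  rows=[
    [[0,0,0,0,0,0,0.6],[0,0,0,0,0,0,0.75],[0,0,0,0,0,0,0.75],[0,0,-0.06,0,0,0,0.75],[0,0,-0.12,0,0,0,0.75]],
  ],
)

```text
t: 26.98
eef_pos: [571.1, 220.5, 193.3]
tcp_rot: [-3.14, 0.001, 1.411]
ft_force: [0.0, 0.6, -0.1]
opening: 0.751
grip_force: 0.0
```

Call:
drive_tool(
  rows=[
    [[0,0,-0.11,0,0,0,0.75],[0.047,-0.146,0,0,0,0,0.75],[0.047,-0.147,0,0,0,0,0.75],[0.047,-0.146,0,0,0,0,0.75],[0.048,-0.147,0,0,0,0,0.75]],
  ],
)

```text
t: 27.6
eef_pos: [433.3, 291.0, 221.5]
tcp_rot: [3.141, -0.001, 1.411]
ft_force: [-0.2, 0.5, -0.4]
opening: 0.747
grip_force: 0.0
```

Call:
drive_tool(
  rows=[
    [[0,0,0.12,0,0,0,0.75],[0,0,0,0,0,0,0.75],[0,0,0,0,0,0,0.75],[0,0,0,0,0,0,0.75]],
  ],
)

```text
t: 28.1
eef_pos: [434.9, 290.6, 191.3]
tcp_rot: [3.14, -0.001, 1.41]
ft_force: [0.9, -0.9, -0.9]
opening: 0.748
grip_force: 0.0
```

Run:
```python
from h import *
import pickle
st()
p=env.read_camera("wrist");pickle.dump(p,open("w8.pkl","wb"))
find(p,"salt_shaker",k=3)
im=cv2.resize(p["color"],None,fx=4,fy=4,interpolation=cv2.INTER_CUBIC)
t=np.linspace(0,2*np.pi,60)
for z,r in((1,22),(66,22)):
    q=np.array([px(p,(436+r*np.cos(a),301+r*np.sin(a),z)) for a in t])*4+1.5;cv2.polylines(im,[q.round().astype(int)],True,(0,255,0),1)
x,y=(q.mean(0)).astype(int);print(x,y)
cv2.imwrite("pics/w8o.png",im[y-300:y+300,x-350:x+350])
```

```text
t 28.1 [434.9 290.6 191.3] [179.9  -0.1  80.8] F [ 0.9 -0.9 -0.9] op 71.1 gf 0.0
salt_shaker 0.82 [434.8 301.4  -2.3] [323.2 206. ]
1301 895
```

View pics/w8o.png

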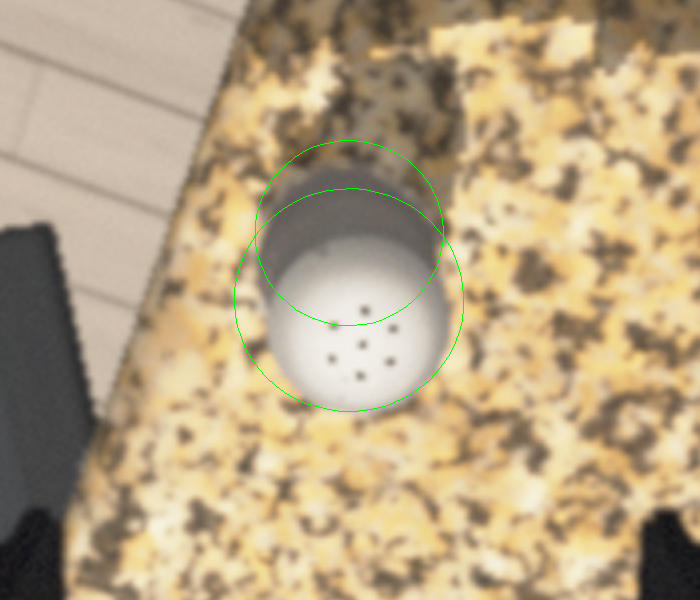

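Run:
```python
from h import *
import pickle
p=pickle.load(open("w8.pkl","rb"))
f=lambda u,v,z:ray(p,((1301-350+u+.5)/4-.5,(895-300+v+.5)/4-.5),z)
print(f(362,345,89),f(358,324,78),f(352,167,2)-np.array([3.4,21.7,0]))
print(np.linalg.norm(f(268,320,72)-f(448,320,72)))
plan([(436.8,296,120,81),(436.8,296,50,81)],jaw=0.75)
```

```text
[438.  298.6  89. ] [437.5 299.6  78. ] [435.9 294.9   2. ]
33.89191462606851
[[0.011,0.002,0.142,0.0,-0.0,-0.001,0.75],[0.012,0.003,0.142,0.0,-0.0,-0.001,0.75],[-0.0,-0.0,0.14,0.0,-0.0,0.0,0.75],[-0.0,-0.001,0.14,0.0,-0.0,0.0,0.75]]
```

Call:
drive_tool(
  rows=[
    [[0.014,0.002,0.142,0,0,0,0.75],[0.014,0.003,0.142,0,0,0,0.75],[0,0,0.1,0,0,0,0.75],[0,0,0.1,0,0,0,0.75],[0,0,0.09,0,0,0,0.75]],
  ],
)

```text
t: 28.82
eef_pos: [436.9, 297.3, 46.3]
tcp_rot: [3.141, -0.0, 1.41]
ft_force: [0.4, -0.2, -1.2]
opening: 0.749
grip_force: 0.0
```

Call:
drive_tool(
  rows=[
    [[0,0,0.006,0,0,0,0.6],[0,0,0,0,0,0,0.3],[0,0,0,0,0,0,0.3],[0,0,0,0,0,0,0.3],[0,0,0,0,0,0,0.3]],
  ],
)

```text
t: 29.45
eef_pos: [437.0, 297.5, 46.2]
tcp_rot: [3.14, -0.001, 1.411]
ft_force: [-0.8, -0.6, 7.2]
opening: 0.434
grip_force: 30.0
```

Run:
```python
from h import *
st();x,y,z=env.state()["eef_pos"]
plan([(x,y,125,81),(470,60,125,81),(545.6,61,125,81)],jaw=0.3)
```

```text
t 29.45 [437.  297.5  46.2] [179.9  -0.1  80.8] F [-0.8 -0.6  7.2] op 41.2 gf 30.001341897295788
[[0.0,0.0,-0.158,0.0,-0.0,-0.0,0.3],[0.0,0.0,-0.157,0.0,-0.0,-0.0,0.3],[-0.183,0.056,-0.0,0.0,-0.0,-0.0,0.3],[-0.183,0.056,-0.0,0.0,-0.0,-0.0,0.3],[-0.184,0.057,-0.0,0.0,-0.0,-0.0,0.3]]
[[-0.183,0.056,-0.0,0.0,-0.0,-0.0,0.3],[-0.184,0.057,-0.001,0.0,-0.0,-0.0,0.3],[0.026,0.149,0.0,0.0,-0.0,-0.0,0.3],[0.027,0.149,0.001,0.0,-0.0,-0.0,0.3]]
```

Call:
drive_tool(
  rows=[
    [[0,0,-0.1,0,0,0,0.3],[0,0,-0.18,0,0,0,0.3],[0,0,-0.135,0,0,0,0.3],[-0.183,0.056,0,0,0,0,0.3],[-0.183,0.056,0,0,0,0,0.3]],
  ],
)

```text
t: 30.08
eef_pos: [449.6, 201.7, 149.8]
tcp_rot: [3.14, -0.001, 1.412]
ft_force: [1.4, -0.4, -1.4]
opening: 0.433
grip_force: 30.0
```

Call:
drive_tool(
  rows=[
    [[-0.184,0.057,0,0,0,0,0.3],[-0.183,0.056,0,0,0,0,0.3],[-0.184,0.057,0,0,0,0,0.3],[0.026,0.149,0,0,0,0,0.3],[0.027,0.149,0,0,0,0,0.3]],
  ],
)

```text
t: 30.7
eef_pos: [546.4, 60.1, 149.6]
tcp_rot: [3.141, -0.0, 1.409]
ft_force: [0.2, 0.2, -0.2]
opening: 0.431
grip_force: 30.0
```

Call:
drive_tool(
  rows=[
    [[0,0,0,0,0,0,0.3],[0,0,0,0,0,0,0.3],[0,0,0,0,0,0,0.3]],
  ],
)

```text
t: 31.08
eef_pos: [544.5, 61.1, 149.3]
tcp_rot: [-3.141, -0.0, 1.411]
ft_force: [0.0, 0.5, -1.3]
opening: 0.43
grip_force: 30.0
```

Run:
```python
from h import *
st()
plan([(546,60,60,81)],jaw=0.3)
```

```text
t 31.07 [544.5  61.1 149.3] [-180.    -0.    80.8] F [ 0.   0.5 -1.3] op 40.8 gf 29.99987810093444
[[-0.002,0.003,0.179,-0.0,-0.0,-0.0,0.3],[-0.001,0.004,0.178,-0.0,-0.0,-0.0,0.3]]
```

Home height is 46.2 + 7 = 53.2.

Call:
drive_tool(
  rows=[
    [[-0.002,0.003,0.12,0,0,0,0.3],[-0.001,0.003,0.14,0,0,0,0.3],[0,0,0.08,0,0,0,0.3],[0,0,0.02,0,0,0,0.3],[0,0,0,0,0,0,0.3]],
  ],
)

```text
t: 31.7
eef_pos: [546.7, 60.1, 59.6]
tcp_rot: [3.141, -0.0, 1.411]
ft_force: [-0.1, 0.3, -1.6]
opening: 0.432
grip_force: 30.0
```

Call:
drive_tool(
  rows=[
    [[0,0,0,0,0,0,0.3],[0,0,0,0,0,0,0.3]],
  ],
)

```text
t: 31.95
eef_pos: [547.0, 60.0, 59.9]
tcp_rot: [3.14, -0.0, 1.411]
ft_force: [0.6, -0.2, -1.2]
opening: 0.432
grip_force: 30.0
```

Run:
```python
from h import *
st()
```

```text
t 31.95 [547.   60.   59.9] [179.9  -0.   80.8] F [ 0.6 -0.2 -1.2] op 41.1 gf 29.99989284086041
```

Call:
drive_tool(
  rows=[
    [[0,0,0.014,0,0,0,0.3],[0,0,0.008,0,0,0,0.3],[0,0,0.005,0,0,0,0.3],[0,0,0,0,0,0,0.3],[0,0,0,0,0,0,0.3]],
  ],
)

```text
t: 32.58
eef_pos: [546.7, 60.0, 53.2]
tcp_rot: [3.141, -0.0, 1.411]
ft_force: [-4.1, 0.2, 12.4]
opening: 0.43
grip_force: 30.0
```

Run:
```python
from h import *
st()
```

```text
t 32.58 [546.7  60.   53.2] [180.   -0.   80.8] F [-4.1  0.2 12.4] op 40.8 gf 30.002188876387663
```

Seated. Release, rise and back off.

Call:
drive_tool(
  rows=[
    [[0,0,0,0,0,0,0.55],[0,0,0,0,0,0,0.7],[0,0,0,0,0,0,0.7],[0,0,-0.06,0,0,0,0.7],[0,0,-0.2,0,0,0,0.7]],
  ],
)

```text
t: 33.2
eef_pos: [545.8, 59.9, 117.1]
tcp_rot: [-3.137, 0.001, 1.411]
ft_force: [1.4, -0.3, 1.7]
opening: 0.698
grip_force: 0.0
```

Call:
drive_tool(
  rows=[
    [[0,0,-0.22,0,0,0,0.7],[0,0,-0.22,0,0,0,0.7],[0,-0.2,-0.2,0,0,0,0.7],[0,-0.2,-0.1,0,0,0,0.7],[-0.1,-0.1,0,0,0,0,0.7]],
  ],
)

```text
t: 33.83
eef_pos: [423.3, 55.0, 299.2]
tcp_rot: [3.137, -0.001, 1.413]
ft_force: [1.3, -0.1, 0.3]
opening: 0.701
grip_force: 0.0
```

Call:
drive_tool(
  rows=[
    [[-0.2,0,0,0,0,0,0.7],[-0.2,0,0,0,0,0,0.7],[-0.2,0,0,0,0,0,0.7],[-0.1,0,0,0,0,0,0.7],[0,0,0,0,0,0,0.7]],
  ],
)

```text
t: 34.45
eef_pos: [396.7, -119.5, 297.3]
tcp_rot: [3.141, 0.0, 1.408]
ft_force: [-0.3, 0.0, 0.7]
opening: 0.701
grip_force: 0.0
```

Run:
```python
from h import *
st()
for c in("scene","top"):
    p=env.read_camera(c);cv2.imwrite(f"pics/{c}9.png",p["color"])
    for n in("deep_pot","shallow_pot","pot_lid","salt_shaker","pepper_mill"):find(p,n,k=2)
a=cv2.imread("pics/scene9.png")[160:330,230:430];b=cv2.imread("pics/top9.png")[180:350,220:420]
cv2.imwrite("pics/m9.png",np.hstack([cv2.resize(v,(400,340),interpolation=cv2.INTER_CUBIC) for v in(a,b)]))
```

```text
t 34.45 [ 396.7 -119.5  297.3] [180.    0.   80.7] F [-0.3  0.   0.7] op 66.6 gf 0.0
deep_pot 0.75 [561.8 143.7   8.8] [304.2 265.3]
deep_pot 0.33 [765.9  82.8   2.5] [384.9 236.1]
shallow_pot 0.8 [563.  137.1  58.4] [306.2 248. ]
pot_lid 0.64 [563.9 144.5  90.6] [303.4 234. ]
salt_shaker 0.65 [543.2  63.8   8. ] [326.2 286.3]
pepper_mill 0.69 [556.5 135.7   1.7] [305.3 270.7]
pepper_mill 0.58 [570.8 220.3   4.3] [282.1 250.4]
deep_pot 0.63 [562.1 137.6   8.4] [315.4 279.4]
shallow_pot 0.68 [560.6 140.7  87.7] [313.2 273.7]
shallow_pot 0.63 [563.1 137.1  51.4] [315.5 275.4]
pot_lid 0.7 [556.1 137.4  86.9] [315.2 276.4]
salt_shaker 0.71 [549.   64.3   2.8] [355.1 286.4]
pepper_mill 0.8 [572.4 215.3   5.4] [273.2 274.6]
pepper_mill 0.8 [694.1 199.    0.7] [282.4 211.4]
```

View pics/m9.png

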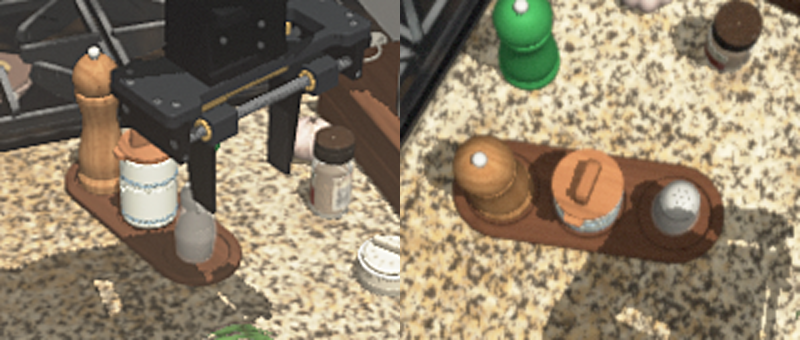

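The mill, the full stack and the shaker are all upright in their wells, and the bystanders haven't moved.

```bash
python3 -c "
from cell import env
print(env.job_done())"
```

```text
the job is handed in; nothing more can be done
None
```

The tray is complete and handed in: the shallow pot sits between the deep pot and its lid with both lugs home, the brown pepper mill is in the left well, and the salt shaker is in the right well; no verdict came back at hand-in.

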